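# Put the jeweller's bench blocks away

### The arm

A 6-joint arm with a two-finger parallel gripper is mounted at the origin on the work surface. World frame = base frame: x ahead of the robot, y to its left, z up, the work surface at z = 0. Lengths are in mm, angles in rad, forces in N, time in s.
With the tool pointing down it reaches from about 325 to 900 mm from the base axis. Payload 6.1 kg.
Tool frame: the origin (TCP) lies between the finger pads; the fingertips stand 17 mm ahead of it and the grasp point (between the pads) lies 2 mm behind it; z points along the fingers, y is the line along which they close (so a half turn about z gives the same grasp; the last joint's range is limited). The gripper opens to 85 mm and grips with 20 to 120 N. Pads are 22 mm wide; open, the fingers measure 114 mm over their backs; the gripper's body (76 mm by 85 mm) begins 54 mm behind the grasp point. The pads swing forward as they close: fully open they stand 13 mm farther back than shut.
Start: joints at [1.072, 0.22, 1.526, -0, 1.395, -0.126], TCP at [227.638, 582.062, 248.3] pointing down, gripper open.
Joint ranges: [-2.98, 2.98], [-0.91, 2.08], [0.09, 2.57], [-1.24, 4.39], [0.2, 2.65], [-2.68, 2.68]. Speed limits (rad/s): [2.57, 2.57, 3.01, 3.14, 3.14, 3.14].

### API

Orientations are given as a unit quaternion [w, x, y, z].
In Python, from rig import r, solver, get_obs, vision gives the robot as it stands. Calls block until the motion is done:
- r.move_ptp(position, orientation): joint-space move of the TCP to a pose.
- r.servo_line(position, rotation=None, v=150, force_limit=None): straight line of the TCP; rotation=None keeps the orientation; v is the mean speed in mm/s. With force_limit (N) it stops when the force on the tool has changed by that much, and returns True; else False.
- r.goto_joints(angles): joint-space move.
- r.move_gripper(opening): finger opening in mm; the grip force is fixed at half the most; returns when the fingers have stopped.
- r.wait(seconds).
- solver.solve_ik(position, orientation): joint angles nearest the present ones, or None.
- get_obs(): the state.
- vision.grab_frame(name): name is "scene" or "top"; returns a dict with "image" (420x560x3 uint8, blue, green, red), "intrinsics" (3x3 intrinsics, pixels), "R" (3x3) and "t" (3): a world point X has camera coordinates R X + t. Camera axes: x right, y down, z forward; pixel columns grow to the right and rows downward; lengths in mm; the calibration is good to about 2 mm. A picture is of the moment at which its call begins. There is no depth.
A pose or a line that the arm cannot do raises r.MotionError and nothing moves.
- r.finish_job(): hands the job in; it is judged then, once.
Trained networks look in a picture, given as the dict that the camera call returned (one of the last four; its "shot" number tells which), for a name from the list of things; names that differ only in an ending like _2 or _b are one class to them, and where a whole thing is asked for, a point or a joint stands for the part that bears it (a point fixed in the world has none). Each returns a list of dicts, best first, with "p" (0 to 1); they miss things now and then, are a little off and sometimes report something else, mostly with a low value. They report only what shows in the picture. A call takes as long as a camera call. They do not tell look-alikes from the thing itself.
- vision.spot_in(thing, picture): "extent" ([left, top, right, bottom] in pixels, round what is visible of it).
The state is a dict: "clock": time; "qpos": joint angles; "dq": joint speeds; "joint_efforts": joint torques, N m; "position": TCP position; "tool_rot": TCP orientation; "contact_force": force on the tool from outside, world axes, zero at the start; "ft_torque": the same for the moment, N m; "grip_width": finger opening in mm; "finger_force": force on a finger pad.
Only numpy, scipy, OpenCV 4.12 (cv2) and the standard library are available. Lean on these libraries where they do the work, as an engineer would, in place of code of your own. Each camera call takes 0.05 s, during which the arm holds its last target. There are 200 camera calls.

### The job

Take the two piles of jeweller's forming blocks apart and set each of the five blocks on the white plastic plate of its own outline and size (large square, large round, oblong, small square, small round), centred on the plate and turned so that its sides run parallel to the plate's. Every block must lie flat, the same way up as now, and never be tipped over on the way.

Things in the scene. Friction and masses are not known exactly. Their poses are not given: they have to be found in the camera images.
- bench_plate: Large square bench block of bright steel, 60 x 60 mm, 20 mm high, about 0.55 kg, sides along its x and y. It stands on the bench at the foot of a pile: on it lies either the swage block or the doming plate, and on that the round stake. Origin: centre of its underside, z up.
- rubber_puck: Large round black rubber block, 60 mm in diameter, 20 mm high, about 0.15 kg. It stands on the bench at the foot of the other pile; on it lies whichever of swage block and doming plate is not on the square bench block. Origin: centre of its underside, z up.
- swage_block: Oblong light grey steel block with four dark grooves across its top, 60 mm along its x, 28 mm along its y, 22 mm high, about 0.27 kg. Lies on one of the two large blocks, its underside 20 mm above the bench. Origin: centre of its underside, z up.
- doming_plate: Small square brass block with round dark dimples on its top, 38 x 38 mm, 22 mm high, about 0.25 kg, sides along its x and y. Lies on the other large block, its underside 20 mm above the bench. Origin: centre of its underside, z up.
- round_stake: Small round steel stump, 26 mm in diameter, 26 mm high with a bevelled top edge (the lower 21 mm is a plain cylinder), about 0.10 kg. Top of the pile of three, its underside 42 mm above the bench. Origin: centre of its underside, z up.
- place_bench_plate: Large square plate of white plastic, 80 x 80 mm, 4 mm thick, sides along its x and y: the place for the large square bench block. Fixed flat on the bench, somewhere among the other things; upper face 4 mm above the bench. Origin: centre of its underside, z up.
- place_rubber_puck: Large round plate of white plastic, 80 mm in diameter, 4 mm thick: the place for the rubber block. Fixed flat on the bench, somewhere among the other things; upper face 4 mm above the bench. Origin: centre of its underside, z up.
- place_swage_block: Oblong plate of white plastic, 84 mm along its x, 46 mm along its y, 4 mm thick: the place for the oblong swage block. Fixed flat on the bench, somewhere among the other things; upper face 4 mm above the bench. Origin: centre of its underside, z up.
- place_doming_plate: Small square plate of white plastic, 56 x 56 mm, 4 mm thick, sides along its x and y: the place for the small square doming plate. Fixed flat on the bench, somewhere among the other things; upper face 4 mm above the bench. Origin: centre of its underside, z up.
- place_round_stake: Small round plate of white plastic, 46 mm in diameter, 4 mm thick: the place for the small round stake. Fixed flat on the bench, somewhere among the other things; upper face 4 mm above the bench. Origin: centre of its underside, z up.
Mind the look-alikes: they are no part of the job. Several things have the shape of the swage_block; the one meant has the colours described above.

How it is judged (in metres and radians):
At the end, for the whole second after the job is handed in: Each block lies flat (0.1 rad) and at rest on its own plate (underside 1 to 8 mm above the plate's underside), centre within 12 mm of the plate's; sides parallel within 0.25 rad (squares: any quarter turn; oblong: long side along long side) (horizontal distance between bench_plate and place_bench_plate below 0.012 m and z of bench_plate in the frame of place_bench_plate between 0.001 and 0.008 m and angle between each of bench_plate, rubber_puck, swage_block, doming_plate, round_stake's own z axis and vertical below 0.1 rad and linear speed of each of bench_plate, rubber_puck, swage_block, doming_plate, round_stake below 0.02 m/s and angular speed of each of bench_plate, rubber_puck, swage_block, doming_plate, round_stake below 0.1 rad/s and (angle between the x axis of bench_plate and the x axis of place_bench_plate, either way round below 0.25 rad or angle between the x axis of bench_plate and the y axis of place_bench_plate, either way round below 0.25 rad) and horizontal distance between rubber_puck and place_rubber_puck below 0.012 m and z of rubber_puck in the frame of place_rubber_puck between 0.001 and 0.008 m and horizontal distance between swage_block and place_swage_block below 0.012 m and z of swage_block in the frame of place_swage_block between 0.001 and 0.008 m and angle between the x axis of swage_block and the x axis of place_swage_block, either way round below 0.25 rad and horizontal distance between doming_plate and place_doming_plate below 0.012 m and z of doming_plate in the frame of place_doming_plate between 0.001 and 0.008 m and (angle between the x axis of doming_plate and the x axis of place_doming_plate, either way round below 0.25 rad or angle between the x axis of doming_plate and the y axis of place_doming_plate, either way round below 0.25 rad) and horizontal distance between round_stake and place_round_stake below 0.012 m and z of round_stake in the frame of place_round_stake between 0.001 and 0.008 m); the robot touches nothing.
It fails at once if the bench plate is tipped over (more than 0.6 rad) (angle between bench_plate's own z axis and vertical above 0.6 rad).
It fails at once if the rubber puck is tipped over (more than 0.6 rad) (angle between rubber_puck's own z axis and vertical above 0.6 rad).
It fails at once if the swage block is tipped over (more than 0.6 rad) (angle between swage_block's own z axis and vertical above 0.6 rad).
It fails at once if the doming plate is tipped over (more than 0.6 rad) (angle between doming_plate's own z axis and vertical above 0.6 rad).
It fails at once if the round stake is tipped over (more than 0.6 rad) (angle between round_stake's own z axis and vertical above 0.6 rad).
It also fails if it takes over 131 s, if anything falls off the work surface, if the arm or the gripper's body presses on something with over 40 N, if the wrist force passes 120 N, or if a joint passes its speed limit or range.

## Working session

There is one attempt and no reset: what is moved stays moved. The work goes in short steps, each a Python script; the robot and the scene stay as the last script left them, time stands still between calls to the robot, and variables do not carry over. Pictures are saved under pics/ and viewed, at most 14 in all, crops included, and the job is handed in when it is done.

```bash
mkdir -p pics; python3 - <<'E'
from rig import r, solver, get_obs, vision
import cv2,numpy as np
for n in ("scene","top"):
    f=vision.grab_frame(n); cv2.imwrite(f"pics/{n}0.png",f["image"]); np.savez(f"{n}0.npz",**{k:f[k] for k in("image","intrinsics","R","t")})
    print(n,f["intrinsics"].tolist(),np.round(f["R"],4).tolist(),f["t"])
    C=-np.array(f["R"]).T@np.array(f["t"]);print("cam",C)
    for t in ["bench_plate","rubber_puck","swage_block","doming_plate","round_stake"]:
        for th in (t,"place_"+t):
            print(th,[(np.round(d["extent"]).astype(int).tolist(),round(d["p"],2)) for d in vision.spot_in(th,f)])
print(get_obs())
E
```

```text
scene [[450.69561239002735, 0.0, 270.0170187106191], [0.0, 450.69561239002735, 213.24870983744614], [0.0, 0.0, 1.0]] [[-0.8565, 0.5162, 0.002], [0.3217, 0.5368, -0.78], [-0.4037, -0.6674, -0.6258]] [ 443.97273046 -125.93038507 1144.22114043]
cam [882.67895349 602.06064825 616.93849481]
bench_plate [([269, 328, 299, 360], 0.51)]
place_bench_plate [([183, 203, 235, 241], 0.96), ([216, 257, 266, 298], 0.35)]
rubber_puck [([266, 336, 302, 371], 0.86)]
place_rubber_puck [([167, 182, 202, 204], 0.67)]
swage_block [([322, 246, 353, 272], 0.95), ([358, 226, 387, 254], 0.87), ([421, 291, 451, 329], 0.61), ([331, 194, 343, 213], 0.58)]
place_swage_block [([218, 258, 266, 294], 0.59)]
doming_plate [([268, 328, 305, 362], 0.83)]
place_doming_plate [([284, 218, 314, 237], 0.56), ([317, 256, 356, 280], 0.47)]
round_stake [([329, 236, 345, 256], 0.58)]
place_round_stake [([384, 329, 409, 351], 0.91)]
top [[487.0154568801494, 0.0, 283.68083830696395], [0.0, 487.0154568801494, 200.6179250789249], [0.0, 0.0, 1.0]] [[0.022, -0.9997, -0.0136], [-0.989, -0.0198, -0.1465], [0.1462, 0.0166, -0.9891]] [ -14
[... 754 characters left out ...]
y([ 1.07192916e+00,  2.20380744e-01,  1.52647291e+00, -1.52520156e-05,
        1.39467691e+00, -1.26119549e-01]), 'dq': array([-8.97409755e-04, -6.59643626e-04,  9.17066657e-05, -2.08836567e-03,
       -9.99452233e-04,  6.80458553e-04]), 'joint_efforts': array([-4.40687618e-04, -4.96858370e+01, -3.89727545e+01, -2.56419307e-04,
        8.14221130e-04, -3.51229083e-06]), 'position': array([227.63554669, 582.08537368, 248.32594155]), 'tool_rot': array([1.66895648e-05, 1.85295412e-01, 9.82682863e-01, 2.72359450e-05]), 'contact_force': array([ 0.29162016,  0.97793162, -0.03023183]), 'ft_torque': array([-0.03337462, -0.02431728, -0.02468858]), 'finger_force': 0.0, 'grip_width': 85.49242574586799}
```

```bash
python3 - <<'E'
import cv2
a=cv2.imread("pics/top0.png")[110:310,120:400]; cv2.imwrite("pics/topc.png",cv2.resize(a,None,fx=2.85,fy=2.85,interpolation=cv2.INTER_CUBIC))
a=cv2.imread("pics/scene0.png")[170:390,150:460]; cv2.imwrite("pics/scenec.png",cv2.resize(a,None,fx=2.55,fy=2.55,interpolation=cv2.INTER_CUBIC))
E
```

```text
(no output)
```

View pics/topc.png

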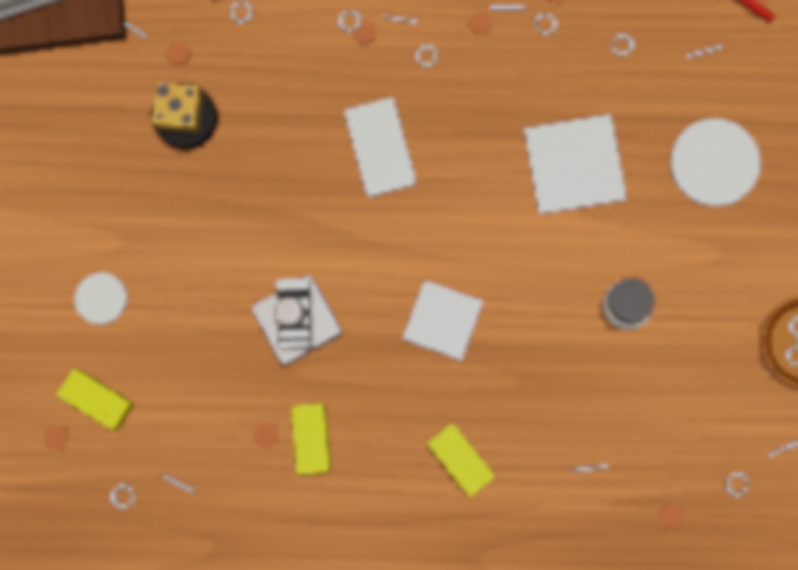

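View pics/scenec.png

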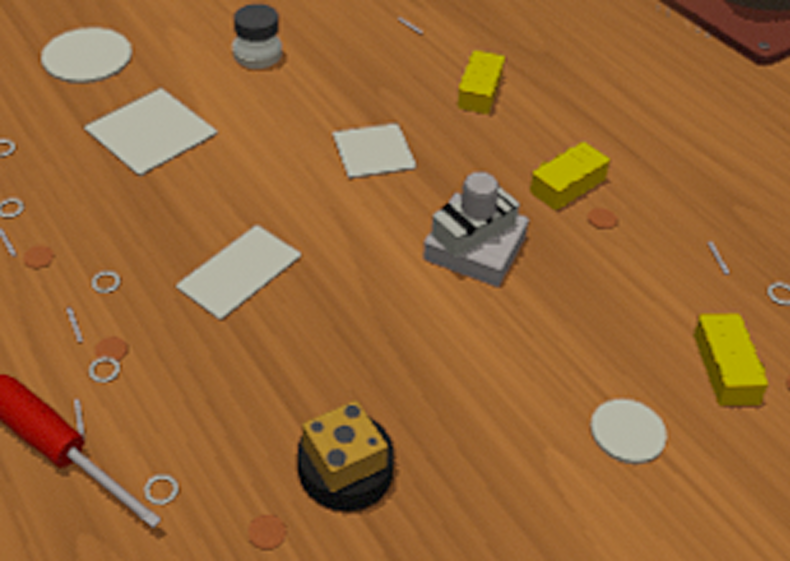

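The top picture shows all five white plates. Crop centres are: oblong (380,147), large square (575,163), large round (716,162), small round (100,298) and small square (443,320). Pile A, at about (297,320), is the bench block with the swage block and stake on it. Pile B, at about (185,115), is the puck with the brass doming plate. The yellow blocks are look-alikes. Next I fit the poses from silhouettes.

```bash
cat > fit.py <<'E'
import numpy as np, cv2
from scipy.optimize import minimize
S=4
SHAPE=dict(bench_plate=(60,60,20),rubber_puck=(60,0,20),swage_block=(60,28,22),doming_plate=(38,38,22),round_stake=(26,0,26),
 place_bench_plate=(80,80,4),place_rubber_puck=(80,0,4),place_swage_block=(84,46,4),place_doming_plate=(56,56,4),place_round_stake=(46,0,4))
def proj(f,P):
    c=np.asarray(P)@np.array(f["R"]).T+np.array(f["t"]); c=c@np.array(f["intrinsics"]).T
    return c[:,:2]/c[:,2:]
def unproj(f,uv,z):
    d=np.linalg.inv(f["intrinsics"])@np.array([*uv,1.]); d=np.array(f["R"]).T@d
    C=-np.array(f["R"]).T@np.array(f["t"]); return (C+d*(z-C[2])/d[2])[:2]
def pts(name,x,y,a,z0):
    L,W,H=SHAPE[name]
    if W: b=np.array([[1,1],[-1,1],[-1,-1],[1,-1]])*[L/2,W/2]
    else: t=np.linspace(0,2*np.pi,40); b=np.c_[np.cos(t),np.sin(t)]*L/2
    b=b@np.array([[np.cos(a),np.sin(a)],[-np.sin(a),np.cos(a)]])+[x,y]
    if name=="round_stake":
        top=(b-[x,y])*.7+[x,y]
        return np.vstack([np.c_[b,np.full(len(b),z0)],np.c_[b,np.full(len(b),z0+21)],np.c_[top,np.full(len(b),z0+26)]])
    return np.vstack([np.c_[b,np.full(len(b),z0)],np.c_[b,np.full(len(b),z0+H)]])
def sil(f,items,box):
    """anti-aliased union silhouette in box (l,t,r,b)"""
    l,t,r_,b=box; m=np.zeros(((b-t)*S,(r_-l)*S),np.uint8)
    for it in items:
        h=cv2.convexHull(proj(f,pts(*it)).astype(np.float32))[:,0]
        cv2.fillConvexPoly(m,np.round(((h-[l,t]+.5)*S-.5)*16).astype(np.int32),255,shift=4)
    return cv2.resize(m,None,fx=1/S,fy=1/S,interpolation=cv2.INTER_AREA)/255.
def fg(img):
    h=cv2.cvtColor(img,cv2.COLOR_BGR2HSV).astype(int); H,Sa,V=h[...,0],h[...,1],h[...,2]
    return ((Sa<100)|(V<55)|((H>17)&(H<27)&(V>60))).astype(float)
def fit(frames,spec,x0,fixed=(),mask=fg):
    """spec: list of (name,z0); x0: list of (x,y,a)"""
    n=len(spec); x0=np.array(x0,float)
    data=[]
    for f in frames:
        p=np.vstack([proj(f,pts(s[0],*x,s[1])) for s,x in zip(spec,x0)])
        l,t=np.floor(p.min(0)-7).astype(int); r_,b=np.ceil(p.max(0)+8).astype(int)
        data.append((f,(l,t,r_,b),mask(f["image"])[t:b,l:r_]))
    sc=np.tile([1,1,.03],(n,1))
    def cost(v):
        X=x0+v.reshape(n,3)*sc
        return sum(np.sum((sil(f,[(s[0],*x,s[1]) for s,x in zip(spec,X)]+list(fixed),b)-m)**2)/len(frames) for f,b,m in data)
    v=np.zeros(3*n)
    for step in (8,3,1.5):
        sim=np.vstack([v]+[v+step*e for e in np.eye(3*n)])
        v=minimize(cost,v,method="Nelder-Mead",options=dict(initial_simplex=sim,maxfev=250*n,xatol=.05,fatol=.05)).x
    return x0+v.reshape(n,3)*sc,cost(v),data
E
cat > m1.py <<'E'
from fit import *
import json
F={n:dict(np.load(n+"0.npz")) for n in("scene","top")}
T=F["top"]; px=lambda u,v:(u/2.85+120,v/2.85+110)
init={"place_swage_block":(380,147,.2),"place_bench_plate":(575,163,.15),"place_rubber_puck":(716,162,0),"place_round_stake":(100,298,0),"place_doming_plate":(443,320,-.3)}
out={}
for n,(u,v,a) in init.items():
    p=unproj(T,px(u,v),4)
    for fr in (["top"],["scene"],["top","scene"]):
        X,c,_=fit([F[k] for k in fr],[(n,0)],[(*p,a)]); print(n,fr,X[0].round(2),round(c,1))
    out[n]=X[0].tolist()
p=unproj(T,px(185,112),20);q=unproj(T,px(177,105),42)
b=unproj(T,px(297,322),20);s=unproj(T,px(293,314),42);st=unproj(T,px(289,311),68)
def sh(n,X):print(n,X)
for fr in (["top"],["scene"],["top","scene"]):
    X,c,_=fit([F[k] for k in fr],[("rubber_puck",0),("doming_plate",20)],[(*p,0),(*q,.1)]); print("pileB",fr,X.round(2).tolist(),round(c,1))
    X2,c,_=fit([F[k] for k in fr],[("bench_plate",0),("swage_block",20),("round_stake",42)],[(*b,.45),(*s,0.05),(*st,0)]); print("pileA",fr,X2.round(2).tolist(),round(c,1))
out.update(rubber_puck=X[0].tolist(),doming_plate=X[1].tolist(),bench_plate=X2[0].tolist(),swage_block=X2[1].tolist(),round_stake=X2[2].tolist())
json.dump(out,open("poses.json","w"))
for k,f in F.items():
    im=cv2.resize(f["image"],None,fx=3,fy=3,interpolation=cv2.INTER_CUBIC)
    for n,x in out.items():
        z0={"doming_plate":20,"swage_block":20,"round_stake":42}.get(n,0)
        P=proj(f,pts(n,*x,z0)); N=len(P)//(3 if n=="round_stake" else 2)
        for Q in (P[:N],P[N:2*N]): cv2.polylines(im,[np.round((Q+.5)*3).astype(int)],True,(0,0,255) if z0 else (255,0,0),1)
    c=[im[330:860,360:1160],im[510:1110,480:1280]][k=="scene"]
    cv2.imwrite(f"pics/fit_{k}.png",c)
E
python3 m1.py
```

```text
place_swage_block ['top'] [6.2653e+02 8.0240e+01 2.7000e-01] 33.1
place_swage_block ['scene'] [6.2376e+02 7.9130e+01 2.9000e-01] 17.1
place_swage_block ['top', 'scene'] [6.2442e+02 7.9560e+01 2.9000e-01] 33.2
place_bench_plate ['top'] [ 6.1366e+02 -9.9150e+01  1.8000e-01] 38.9
place_bench_plate ['scene'] [ 6.1126e+02 -1.0021e+02  1.9000e-01] 143.3
place_bench_plate ['top', 'scene'] [ 6.1201e+02 -9.9540e+01  1.9000e-01] 101.6
place_rubber_puck ['top'] [ 6.1744e+02 -2.2755e+02  2.5000e-01] 39.1
place_rubber_puck ['scene'] [ 6.1524e+02 -2.2877e+02  7.0000e-02] 20.9
place_rubber_puck ['top', 'scene'] [ 6.1612e+02 -2.2811e+02  4.0000e-02] 36.4
place_round_stake ['top'] [4.8049e+02 3.2964e+02 8.0000e-02] 14.0
place_round_stake ['scene'] [4.7805e+02 3.2877e+02 2.0000e-01] 9.4
place_round_stake ['top', 'scene'] [4.7845e+02 3.2908e+02 1.6000e-01] 18.5
place_doming_plate ['top'] [ 4.6705e+02  1.8540e+01 -3.3000e-01] 27.5
place_doming_plate ['scene'] [ 4.6489e+02  1.7400e+01 -3.3000e-01] 8.9
place_doming_plate ['top', 'scene'] [ 4.6584e+02  1.7970e+01 -3.2000e-01] 25.8
pileB ['top'] [[650.57, 262.34, 0.08], [647.92, 259.5, 0.03]] 84.6
pileA ['top'] [[463.85, 149.59, 0.53], [467.96, 149.08, 0.06], [455.36, 144.81, 0.08]] 12.0
pileB ['scene'] [[646.63, 257.87, 0.03], [649.39, 264.88, 0.08]] 83.6
pileA ['scene'] [[460.65, 147.38, 0.55], [464.81, 147.84, 0.14], [462.41, 148.15, 0.0]] 157.4
pileB ['top', 'scene'] [[647.48, 258.15, -0.01], [650.82, 262.57, -0.06]] 97.5
pileA ['top', 'scene'] [[462.31, 148.58, 0.55], [465.69, 148.68, 0.1], [462.0, 147.82, 0.02]] 104.4
```

View pics/fit_top.png

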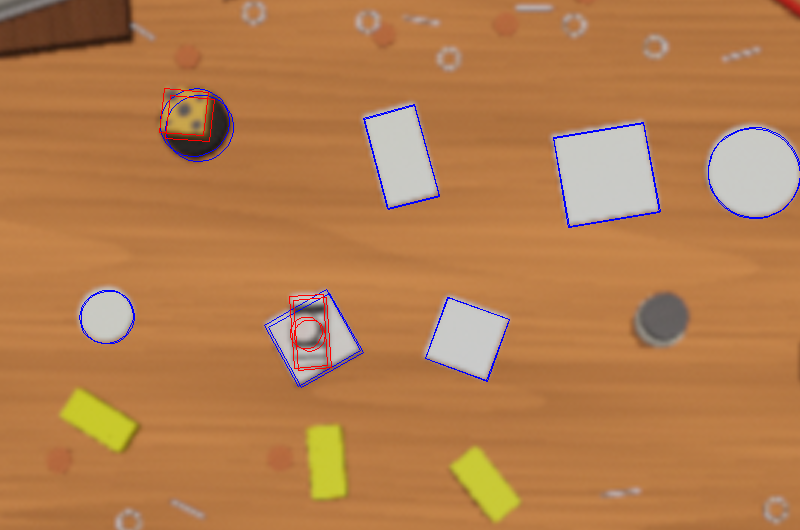

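View pics/fit_scene.png

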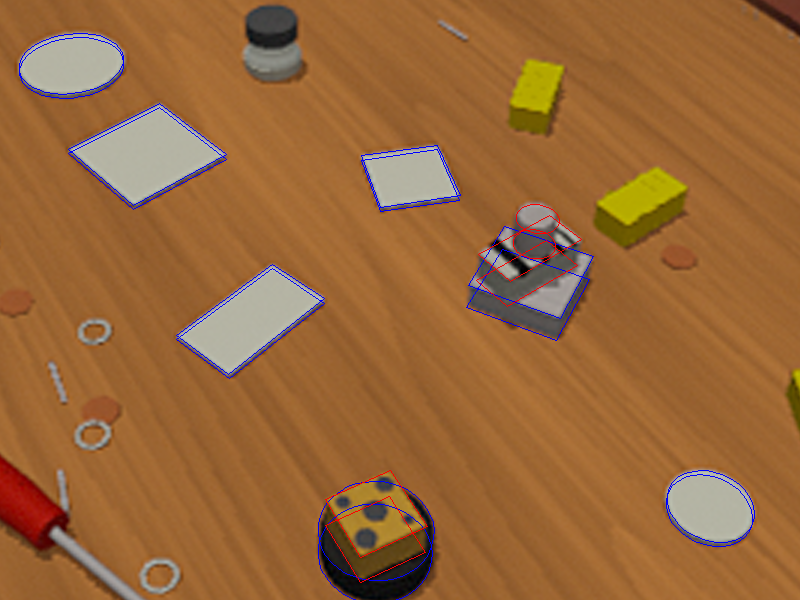

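The overlays match on all plates and on pile A. Pile B is about 5 mm off, so I'll refit it with a brass mask before gripping there. I start with the stake.

```bash
cat > rob.py <<'E'
from rig import r, solver, get_obs, vision
import numpy as np, json
P=json.load(open("poses.json"))
Q=lambda a:[0,np.cos(a/2),np.sin(a/2),0]
def ok(p,a):
    q=solver.solve_ik(p,Q(a)); return None if q is None else abs(q[5])
def st(msg):
    o=get_obs(); print(msg,"t",round(o["clock"],1),"pos",o["position"].round(1),"F",o["contact_force"].round(1),"w",round(o["grip_width"],1),"ff",round(o["finger_force"],1),flush=True)
def plan(src,dst,sym,ga,zg,dz):
    """ga: candidate closing offsets relative to block yaw; sym: block symmetry (None=round)"""
    best=None
    for o in ga:
        for k in (-1,0,1):
            a=src[2]+o+k*np.pi
            if sym is None: bs=[a+d for d in np.arange(-8,9)*.2]
            else: bs=[a+dst[2]-src[2]+m*sym for m in range(-4,5)]
            A=ok([*src[:2],zg],a)
            if A is None: continue
            for b in bs:
                B=ok([*dst[:2],zg+dz],b)
                if B is None: continue
                c=max(A,B)+.2*abs(b-a)
                if best is None or c<best[0]: best=(c,a,b)
    return best
def pick(src,a,zg,opn,hover=60,lift=90,flim=12):
    r.move_gripper(opn); r.move_ptp([*src[:2],zg+hover],Q(a))
    hit=r.servo_line([*src[:2],zg],v=100,force_limit=flim); st("down hit=%s"%hit)
    r.move_gripper(0); st("gripped")
    z=get_obs()["position"][2]
    r.servo_line([*src[:2],z+lift],v=120); st("lifted")
    return z
def place(dst,b,z,opn,hover=60):
    r.move_ptp([*dst[:2],z+hover],Q(b))
    hit=r.servo_line([*dst[:2],z+8],v=150)
    hit=r.servo_line([*dst[:2],z-2],v=25,force_limit=6); st("placed hit=%s"%hit)
    r.move_gripper(opn)
    r.servo_line([*dst[:2],z+80],v=200); st("released")
E
python3 - <<'E'
from rob import *
s,d=P["round_stake"],P["place_round_stake"]; sw=P["swage_block"][2]
b=plan([*s[:2],sw],[*d[:2],0],None,[np.pi/2],63,-38); print(b)
z=pick(s,b[1],63,50)
place(d,b[2],z-38,45)
E
python3 - <<'E'
# refit pile B offline
from fit import *
import json
F=[dict(np.load(n+"0.npz")) for n in("scene","top")]
P=json.load(open("poses.json"))
def brass(im):
    h=cv2.cvtColor(im,cv2.COLOR_BGR2HSV).astype(int); m=((h[...,0]>16)&(h[...,0]<28)&(h[...,1]>90)&(h[...,2]>40)).astype(np.uint8)
    return cv2.morphologyEx(m,cv2.MORPH_CLOSE,np.ones((7,7))).astype(float)
T=F[1];q=unproj(T,(177/2.85+120,105/2.85+110),42);p=unproj(T,(185/2.85+120,115/2.85+110),20);print(q,p)
for fr in([F[1]],[F[0]],F):
    best=min((fit(fr,[("doming_plate",20)],[(*q,a)],mask=brass)[:2] for a in(-.3,0,.3)),key=lambda t:t[1]);print(best)
P["doming_plate"]=best[0][0].tolist()
def dark(im):
    v=im.max(2); return np.maximum((v<60).astype(float),brass(im))
X,c,data=fit(F,[("rubber_puck",0)],[(*p,0)],fixed=[("doming_plate",*P["doming_plate"],20)],mask=dark);print(X,c)
P["rubber_puck"]=X[0].tolist(); json.dump(P,open("poses.json","w"))
E
```

```text
(np.float64(0.12497492759783087), 1.6727274861055281, np.float64(2.0727274861055283))
down hit=False t 4.1 pos [462.4 148.   63.3] F [ 0.4  0.2 -0.1] w 50.2 ff 0.0
gripped t 4.5 pos [462.9 148.   64.2] F [-0.7 -0.   5.9] w 23.5 ff 59.1
lifted t 5.4 pos [461.3 147.7 153.3] F [ 0.4  0.4 -1.2] w 23.5 ff 58.9
placed hit=True t 7.1 pos [479.3 329.4  26.2] F [-0.8 -1.   4.7] w 23.5 ff 59.5
released t 8.0 pos [478.2 328.9 105.7] F [ 0.  -0.4 -1.1] w 44.8 ff 0.0
[650.56299493 259.11631998] [647.02340238 256.46305249]
(array([[ 6.51603231e+02,  2.62114219e+02, -8.68209746e-02]]), np.float64(13.898300653594772))
(array([[ 6.50403652e+02,  2.61452021e+02, -5.19522777e-02]]), np.float64(10.912356785851596))
(array([[ 6.50613811e+02,  2.61798565e+02, -6.54618680e-02]]), np.float64(15.010941945405612))
[[6.47857241e+02 2.58567576e+02 7.88388297e-02]] 68.10792003075741
```

```bash
cat > look.py <<'E'
import sys
from rob import *
from fit import *
def look(tag):
    F={}
    for n in("scene","top"):
        f=vision.grab_frame(n); np.savez(f"{n}{tag}.npz",**{k:f[k] for k in("image","intrinsics","R","t")}); F[n]=f
    return F
def draw(F,items,tag,boxes):
    out=[]
    for n,box in boxes:
        f=F[n]; l,t,r_,b=box; k=390/max(r_-l,b-t)
        im=cv2.resize(f["image"][t:b,l:r_],None,fx=k,fy=k,interpolation=cv2.INTER_CUBIC)
        for it in items:
            p=proj(f,pts(*it)); N=len(p)//(3 if it[0]=="round_stake" else 2)
            for Z in (p[:N],p[N:2*N]): cv2.polylines(im,[np.round((Z+.5-[l,t])*k).astype(int)],True,(0,0,255),1)
        out.append(cv2.copyMakeBorder(im,0,390-im.shape[0],0,395-im.shape[1],0))
    cv2.imwrite(f"pics/{tag}.png",np.hstack(out))
E
python3 - <<'E'
from look import *
r.move_ptp([420,-250,300],Q(1.5)); F=look("1"); st("")
d=P["place_round_stake"]
for fr in (["top"],["scene"]):
  print(fit([F[k] for k in fr],[("round_stake",4)],[(*d[:2],0)],fixed=[("place_round_stake",*d,0)])[:2])
  X2,c,_=fit([F[k] for k in fr],[("bench_plate",0),("swage_block",20)],[P["bench_plate"],P["swage_block"]]);print(X2.round(2).tolist(),c)
draw(F,[("bench_plate",*P["bench_plate"],0),("swage_block",*P["swage_block"],20),("doming_plate",*P["doming_plate"],20),("rubber_puck",*P["rubber_puck"],0),("round_stake",*d,4)],"l1",[("top",(140,130,270,260)),("scene",(255,230,425,400))])
E
```

```text
t 10.3 pos [ 420.3 -249.3  299.6] F [0.  0.6 0.8] w 45.0 ff 0.0
(array([[ 4.89473756e+02,  3.21447086e+02, -2.81724492e-02]]), np.float64(16.360307574009994))
[[463.42, 149.63, 0.52], [468.4, 148.75, 0.1]] 12.644306036139948
(array([[4.76897804e+02, 3.29233382e+02, 7.58000305e-02]]), np.float64(11.529027297193387))
[[460.79, 147.39, 0.55], [464.88, 148.99, 0.1]] 118.40164552095348
```

View pics/l1.png

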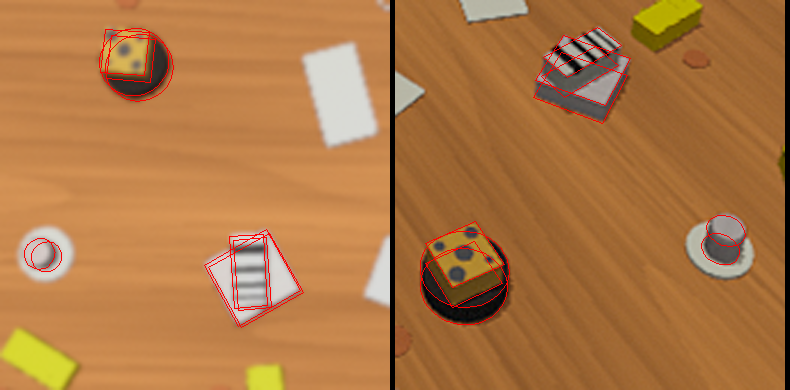

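The stake stands on its round plate at about (45,255) in the left half, and the swage and bench overlays match. Next are the swage block, then the bench block.

```bash
python3 - <<'E'
from look import *
s,d=P["swage_block"],P["place_swage_block"]
b=plan(s,d,np.pi,[0],43,-16); print(b)
z=pick(s,b[1],43,60)
if get_obs()["grip_width"]<20: raise SystemExit("miss")
place(d,b[2],z-16,50)
r.move_ptp([420,-250,300],Q(1.5)); F=look("2"); st("")
for fr in (["top"],["scene"],["top","scene"]):
  X2,c,_=fit([F[k] for k in fr],[("bench_plate",0)],[P["bench_plate"]]);print(X2.round(2).tolist(),c)
P["bench_plate"]=X2[0].tolist(); json.dump(P,open("poses.json","w"))
draw(F,[("bench_plate",*P["bench_plate"],0),("swage_block",*d,4)],"l2",[("top",(190,130,300,240)),("scene",(205,225,375,395))])
E
```

```text
(np.float64(1.6537071741699279), 0.10193115931063167, 0.28841921963491146)
down hit=False t 13.3 pos [466.2 148.6  43.4] F [0.2 0.4 0.3] w 59.9 ff 0.0
gripped t 13.7 pos [466.6 148.8  44.1] F [-1.1 -0.1  5.5] w 26.5 ff 59.6
lifted t 14.6 pos [464.9 148.5 133.1] F [ 0.3  0.4 -2.3] w 26.6 ff 58.6
placed hit=True t 16.2 pos [625.4  79.6  28.2] F [ 0.1 -0.6  5. ] w 26.7 ff 59.5
released t 17.1 pos [624.1  79.5 107.7] F [-0.7  0.4 -0.6] w 50.2 ff 0.0
 t 18.9 pos [ 420.2 -249.5  299.2] F [0.3 0.7 0. ] w 50.1 ff 0.0
[[463.76, 149.54, 0.54]] 10.977916186082277
[[461.24, 147.91, 0.55]] 100.92395232602846
[[462.51, 148.8, 0.55]] 68.87098039215687
```

View pics/l2.png

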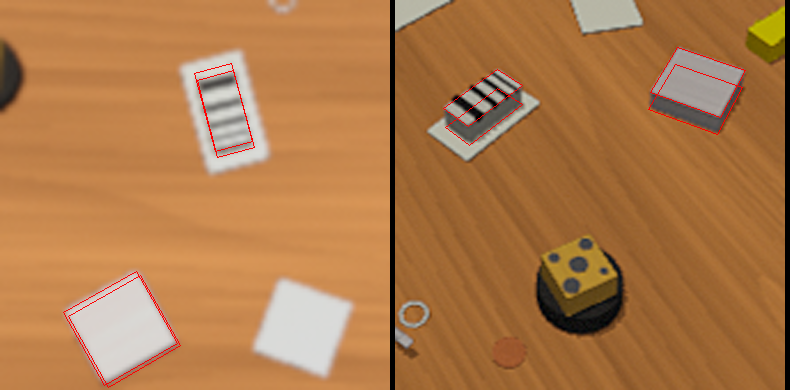

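The swage block sits centred on its plate, and the bench block fits with its square at left (122,330). Next are the bench block, then the doming plate.

```bash
python3 - <<'E'
from look import *
s,d=P["bench_plate"],P["place_bench_plate"]
b=plan(s,d,np.pi/2,[0,np.pi/2],18,4); print(b)
z=pick(s,b[1],18,85)
if get_obs()["grip_width"]<50: raise SystemExit("miss")
place(d,b[2],z+4,85)
s,d=P["doming_plate"],P["place_doming_plate"]
b=plan(s,d,np.pi/2,[0,np.pi/2],43,-16); print(b)
z=pick(s,b[1],43,72)
if get_obs()["grip_width"]<30: raise SystemExit("miss")
place(d,b[2],z-16,60)
r.move_ptp([420,-250,300],Q(1.5)); F=look("3"); st("")
def dark(im): return (im.max(2)<60).astype(float)
for fr in (["top"],["scene"],["top","scene"]):
  X2,c,_=fit([F[k] for k in fr],[("rubber_puck",0)],[P["rubber_puck"]],mask=dark);print(X2.round(2).tolist(),c)
P["rubber_puck"]=X2[0].tolist(); json.dump(P,open("poses.json","w"))
draw(F,[("rubber_puck",*P["rubber_puck"],0),("doming_plate",*P["place_doming_plate"],4),("bench_plate",*P["place_bench_plate"],4)],"l3",[("top",(165,110,365,310)),("scene",(170,190,350,370))])
E
```

```text
(np.float64(0.5478852476222567), 2.1184213090348236, 1.7583171125281059)
down hit=False t 21.8 pos [463.  148.7  18.4] F [ 0.7  0.2 -0.2] w 84.6 ff 0.0
gripped t 22.1 pos [463.4 148.9  19.1] F [-0.1 -1.   4.8] w 58.2 ff 66.1
lifted t 23.1 pos [461.6 148.6 108.2] F [-0.5  0.8 -4.7] w 58.2 ff 65.1
placed hit=True t 25.1 pos [613.  -99.8  23.2] F [-0.4  0.6  4.5] w 58.5 ff 66.3
released t 26.0 pos [611.7 -99.5 102.7] F [-0.   0.1 -1.1] w 84.3 ff 0.0
(np.float64(0.3873342063797945), 1.505334458822953, 1.2472260710162435)
down hit=False t 28.4 pos [650.8 261.9  43. ] F [0.5 0.2 0.4] w 72.1 ff 0.0
gripped t 28.8 pos [651.5 262.1  44.4] F [0.4 0.9 5.9] w 36.2 ff 62.2
lifted t 29.7 pos [649.8 261.5 133.1] F [-0.8  0.3 -2.7] w 36.6 ff 61.4
placed hit=True t 31.8 pos [466.8  17.9  28.3] F [0.  0.3 5. ] w 36.6 ff 62.3
released t 32.7 pos [465.6  18.  107.9] F [0.7 0.4 0.4] w 59.9 ff 0.0
 t 34.1 pos [ 420.  -248.8  298.6] F [-0.2  0.1 -0.2] w 60.0 ff 0.0
[[648.06, 258.32, 0.16]] 111.23787773933103
[[646.68, 258.99, 0.29]] 97.97297962322185
[[647.84, 258.52, 0.08]] 107.08232987312573
```

View pics/l3.png

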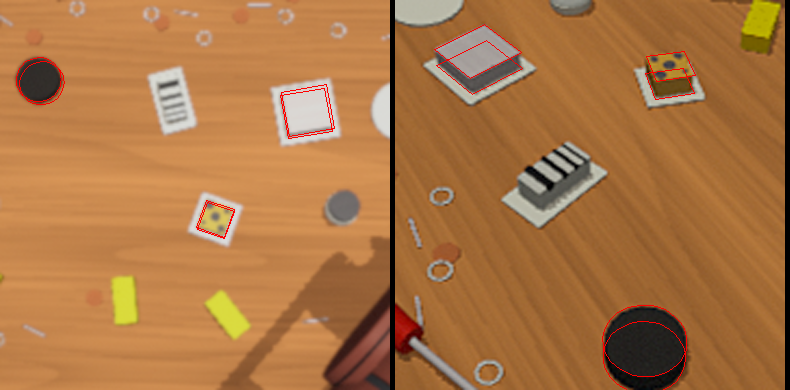

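Bench block and doming plate are on their plates, and the puck overlay matches at left (40,81). The puck is next.

```bash
python3 - <<'E'
from look import *
s,d=P["rubber_puck"],P["place_rubber_puck"]
b=plan([*s[:2],0],d,None,[0,.5,1,1.5,2,2.5],18,4); print(b)
z=pick(s,b[1],18,85)
if get_obs()["grip_width"]<48: raise SystemExit("miss")
place(d,b[2],z+4,85)
r.move_ptp([350,330,330],Q(1.5)); F=look("4"); st("")
draw(F,[(n,*P["place_"+n],4) for n in ("bench_plate","rubber_puck","swage_block","doming_plate","round_stake")],"l4",[("top",(140,110,400,310)),("scene",(160,175,420,375))])
E
```

```text
(np.float64(0.3224421398645315), 2.0, np.float64(1.2))
down hit=False t 37.4 pos [648.  258.6  17.9] F [-0.7  0.   0.2] w 84.8 ff 0.0
gripped t 37.7 pos [649.  258.9  19.7] F [-0.2 -0.5  4.4] w 57.8 ff 64.9
lifted t 38.6 pos [647.1 258.3 108.6] F [-0.5 -0.4 -1.5] w 57.8 ff 64.3
placed hit=True t 41.3 pos [ 617.  -228.6   23.7] F [-0.5  0.3  4.1] w 57.5 ff 65.0
released t 42.3 pos [ 615.9 -228.   103.3] F [-0.6 -0.  -0.3] w 84.8 ff 0.0
 t 44.7 pos [350.5 329.5 329.6] F [ 0.3  0.4 -0.4] w 85.0 ff 0.0
```

View pics/l4.png

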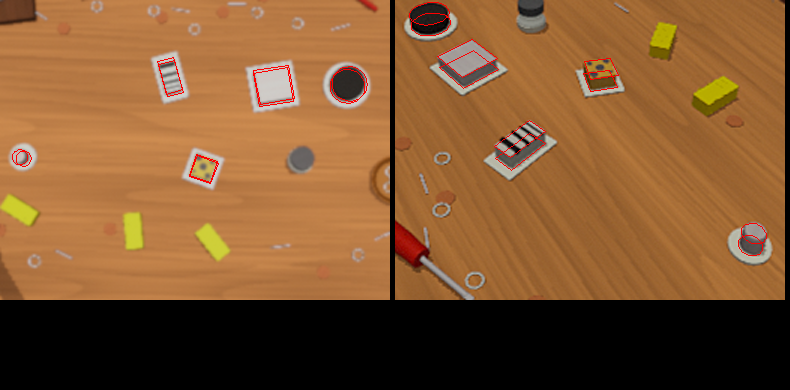

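All five blocks sit centred and aligned on their plates in both views, with the arm clear. I'm handing the job in.

```bash
python3 -c "
from rig import r
print(r.finish_job())"
```

```text
the job is handed in; nothing more can be done
None
```

I set all five blocks on their matching plates and handed the job in at about 45 s of the 131 s allowed; the last pictures from both cameras showed every block flat, centred and aligned, but the system returned no verdict.

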